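Grade the emeralds by shade on the cabinet tray

ROBOT

A 6-joint arm with a two-finger parallel gripper is mounted at the origin on the work surface. World frame = base frame: x ahead of the robot, y to its left, z up, the work surface at z = 0. Lengths are in m, angles in degrees, forces in N, time in s.
With the tool pointing down it reaches from about 0.375 to 0.75 m from the base axis. Payload 9 kg.
Tool frame: the origin (TCP) lies where the fingers leave the gripper's body, on its centre line; the fingertips stand 73 mm ahead of it and the grasp point (between the pads) lies 54 mm ahead of it (robot.tip_reach is the distance from the TCP to the fingertips, in m); z points along the fingers, y is the line along which they close (so a half turn about z gives the same grasp; the last joint's range is limited). The gripper opens to 85 mm and grips with 20 to 120 N. Pads are 22 mm wide; open, the fingers measure 114 mm over their backs; the gripper's body (76 mm by 85 mm) begins 54 mm behind the grasp point. The pads swing forward as they close: fully open they stand 13 mm farther back than shut.
Start: joints at [-83.119, 5.964, 5.575, 89.605, 0, 77.527], TCP at [0.199, -0.566, 0.304] pointing down, gripper open.
Joint ranges: [-171.21, 171.21], [-48.23, 106.86], [-62.78, 66.21], [-105.2, 120.99], [-86.42, 89.51], [-180, 180]. Speed limits (degrees/s): [127.2, 127.2, 147.25, 180, 180, 180].

INTERFACE

Orientations are given as [roll, pitch, yaw] about the fixed x, y, z axes, in that order (R = Rz(yaw) Ry(pitch) Rx(roll)).
In Python, from plant import robot gives the robot as it stands. Calls block until the motion is done:
- robot.move_pose(position, orientation): joint-space move of the TCP to a pose.
- robot.line_to(position, vel=0.15, rotation=None, guard=None): straight line of the TCP; rotation=None keeps the orientation; vel is the mean speed in m/s. With guard (N) it stops when the force on the tool has changed by that much, and returns True; else False.
- robot.goto_joints(angles): joint-space move.
- robot.set_gripper(opening): finger opening in m; the grip force is fixed at half the most; returns when the fingers have stopped.
- robot.pause(seconds).
- robot.ik(position, orientation): joint angles nearest the present ones, or None.
- robot.observe(): the state.
- robot.grab_frame(name): name is "scene" or "top"; returns the picture (384x512x3 uint8, blue, green, red); there is no depth.
- robot.get_calibration(name): a dict with "vertical_fov" (degrees; the focal length in pixels is half the picture's height over the tangent of half this angle, whatever the lens; pixels are square), "cx", "cy" (the principal point, pixels), "rvec" (rotation vector, rad) and "tvec" (3), from world to camera coordinates, as OpenCV has them. Camera axes: x right, y down, z forward; pixel columns grow to the right and rows downward; lengths in m; the calibration is good to about 2 mm. A picture is of the moment at which its call begins. get_calibration takes no time and is no camera call.
A pose or a line that the arm cannot do raises robot.IKError and nothing moves.
- robot.job_done(): hands the job in; it is judged then, once.
The state is a dict: "time": time; "q": joint angles; "qvel": joint speeds; "joint_torque": joint torques, N m; "tool_pos": TCP position; "tcp_rot": TCP orientation; "ft_force": force on the tool from outside, world axes, zero at the start; "torque": the same for the moment, N m; "gripper_width": finger opening in m; "gripper_force": force on a finger pad.
Only numpy, scipy, OpenCV 4.12 (cv2) and the standard library are available. Lean on these libraries where they do the work, as an engineer would, in place of code of your own. Each camera call takes 0.05 s, during which the arm holds its last target. There are 200 camera calls.

TASK

Grade the four green stones by shade: stand their jars in a row on the walnut tray, one upright in the middle of each felt circle, running from the palest green next to the tray's brass pull to the darkest green at the far end. Leave the jars with the red and the blue stone standing where they are.

Things in the scene. Friction and masses are not known exactly. Their poses are not given: they have to be found in the camera images.
- jar_pale_mid (a point): round aluminium gem jar, 44 mm in diameter and 28 mm high (plain closed cylinder, about 45 g), standing upright on the bench; in its top window a 27 mm round domed, very pale mint green stone lies on white foam. The point is the jar's centre, 14 mm above its underside; z is its upward axis. The palest of the four green stones.
- jar_light_mid (a point): round aluminium gem jar, 44 mm in diameter and 28 mm high (plain closed cylinder, about 45 g), standing upright on the bench; in its top window a 27 mm round domed, light leaf green stone lies on white foam. The point is the jar's centre, 14 mm above its underside; z is its upward axis. The second palest of the four green stones.
- jar_medium_mid (a point): round aluminium gem jar, 44 mm in diameter and 28 mm high (plain closed cylinder, about 45 g), standing upright on the bench; in its top window a 27 mm round domed, rich emerald green stone lies on white foam. The point is the jar's centre, 14 mm above its underside; z is its upward axis. The second darkest of the four green stones.
- jar_deep_mid (a point): round aluminium gem jar, 44 mm in diameter and 28 mm high (plain closed cylinder, about 45 g), standing upright on the bench; in its top window a 27 mm round domed, very dark, almost black green stone lies on white foam. The point is the jar's centre, 14 mm above its underside; z is its upward axis. The darkest of the four green stones.
- jar_red_mid (a point): round aluminium gem jar, 44 mm in diameter and 28 mm high (plain closed cylinder, about 45 g), standing upright on the bench; in its top window a 27 mm round domed, red stone lies on white foam. The point is the jar's centre, 14 mm above its underside; z is its upward axis. Not part of the green set: it stays where it is.
- jar_blue_mid (a point): round aluminium gem jar, 44 mm in diameter and 28 mm high (plain closed cylinder, about 45 g), standing upright on the bench; in its top window a 27 mm round domed, blue stone lies on white foam. The point is the jar's centre, 14 mm above its underside; z is its upward axis. Not part of the green set: it stays where it is.
- circle1: pale felt circle, 49 mm across with a thin brass edge, first: nearest the brass pull. Four lie in a row, 66 mm apart, along a fixed walnut slab tray (280 x 76 x 12 mm, flat top, no rim) on the bench; a brass bow pull, 44 mm wide, stands out 24 mm from the end beside circle1. Origin: the circle's centre, level with the tray's top, 12 mm above the bench. y: along the row to the pull, z up.
- circle2: pale felt circle, 49 mm across with a thin brass edge, second from the brass pull. Four lie in a row, 66 mm apart, along a fixed walnut slab tray (280 x 76 x 12 mm, flat top, no rim) on the bench; a brass bow pull, 44 mm wide, stands out 24 mm from the end beside circle1. Origin: the circle's centre, level with the tray's top, 12 mm above the bench. y: along the row to the pull, z up.
- circle3: pale felt circle, 49 mm across with a thin brass edge, third from the brass pull. Four lie in a row, 66 mm apart, along a fixed walnut slab tray (280 x 76 x 12 mm, flat top, no rim) on the bench; a brass bow pull, 44 mm wide, stands out 24 mm from the end beside circle1. Origin: the circle's centre, level with the tray's top, 12 mm above the bench. y: along the row to the pull, z up.
- circle4: pale felt circle, 49 mm across with a thin brass edge, fourth: farthest from the brass pull. Four lie in a row, 66 mm apart, along a fixed walnut slab tray (280 x 76 x 12 mm, flat top, no rim) on the bench; a brass bow pull, 44 mm wide, stands out 24 mm from the end beside circle1. Origin: the circle's centre, level with the tray's top, 12 mm above the bench. y: along the row to the pull, z up.

How it is judged (in metres and radians):
At the end, for the whole second after the job is handed in: Each green jar stands upright (within 0.1 rad), at rest, centred within 12 mm on its own circle of the tray: from the palest on the circle nearest the brass pull, in order, to the darkest on the farthest. The red and blue jars are within 20 mm of their start (horizontal distance between jar_pale_mid and circle1 below 0.012 m and z of jar_pale_mid in the frame of circle1 between 0.01 and 0.018 m and angle between each of jar_pale_mid, jar_light_mid, jar_medium_mid, jar_deep_mid's own z axis and vertical below 0.1 rad and linear speed of each of jar_pale, jar_light, jar_medium, jar_deep below 0.02 m/s and horizontal distance between jar_light_mid and circle2 below 0.012 m and z of jar_light_mid in the frame of circle2 between 0.01 and 0.018 m and horizontal distance between jar_medium_mid and circle3 below 0.012 m and z of jar_medium_mid in the frame of circle3 between 0.01 and 0.018 m and horizontal distance between jar_deep_mid and circle4 below 0.012 m and z of jar_deep_mid in the frame of circle4 between 0.01 and 0.018 m and distance of each of jar_red_mid, jar_blue_mid from where it was at the start of the episode below 0.02 m); the robot touches nothing.
It fails at once if a jar is tipped over (angle between any of jar_pale_mid, jar_light_mid, jar_medium_mid, jar_deep_mid, jar_red_mid, jar_blue_mid's own z axis and vertical above 0.6 rad).
It fails at once if the red or the blue jar is pushed or lifted away (distance of any of jar_red_mid, jar_blue_mid from where it was at the start of the episode above 0.03 m).
It also fails if it takes over 104 s, if anything falls off the work surface, if the arm or the gripper's body presses on something with over 40 N, if the wrist force passes 120 N, or if a joint passes its speed limit or range.

## Working session

There is one attempt and no reset: what is moved stays moved. The work goes in short steps, each a Python script; the robot and the scene stay as the last script left them, time stands still between calls to the robot, and variables do not carry over. Pictures are saved under pics/ and viewed, at most 14 in all, crops included, and the job is handed in when it is done.

```bash
ls; mkdir -p pics; python3 - <<'E'
from plant import robot
import cv2
for n in("scene","top"):
    f=robot.grab_frame(n); cv2.imwrite(f"pics/{n}0.png",f); print(n,robot.get_calibration(n))
print(robot.observe())
E
```

```text
pics
scene {'vertical_fov': 42.087024549621376, 'cx': 252.8840213302107, 'cy': 194.89470444658386, 'rvec': array([ 1.98511511,  1.31163439, -0.57309518]), 'tvec': array([-0.18737266, -0.31796604,  1.41701315])}
top {'vertical_fov': 57.439686444459994, 'cx': 259.9065916191625, 'cy': 189.03094132562939, 'rvec': array([ 2.12833825, -2.18620962,  0.16438882]), 'tvec': array([-0.02106588,  0.5685318 ,  0.68738404])}
{'time': 0.1, 'q': array([-8.31173339e+01,  5.99602356e+00,  5.53127395e+00,  8.96055095e+01,
        7.93188223e-04,  7.75263084e+01]), 'qvel': array([-0.04811623, -0.10484181,  0.06352268,  0.08641155,  0.04029333,
        0.00638747]), 'joint_torque': array([ 7.33954104e-03, -5.58213294e+01,  5.04714489e+01,  1.30221309e-02,
       -1.68313350e-04, -1.83472650e-06]), 'tool_pos': array([ 0.19884674, -0.56585926,  0.30318928]), 'tcp_rot': array([-1.79931571e+02, -1.59498155e-02,  1.93563477e+01]), 'ft_force': array([0.9473737 , 0.00626222, 0.24708127]), 'torque': array([ 0.02951972, -0.04677028,  0.03659394]), 'gripper_force': 0.0, 'gripper_width': 0.08514629105876795}
```

View pics/top0.png

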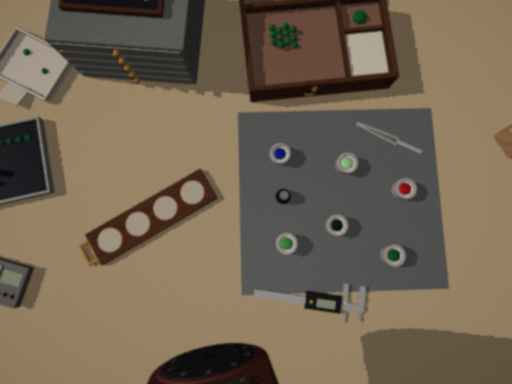

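View pics/scene0.png

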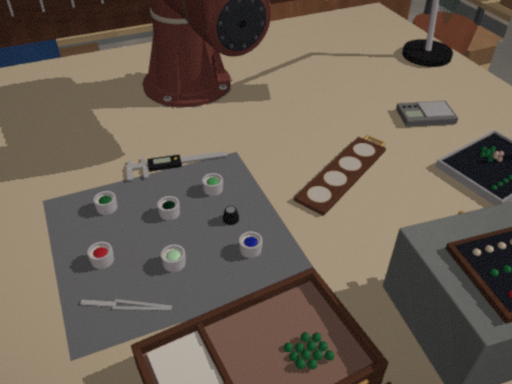

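The top view shows the jars as blue (280,153), pale (347,163), red (405,188), dark (337,225), green (394,255) and light (287,243). There is a loupe at (284,196). The felt circles run from (110,240), by the pull, to (192,192). Next I'll enlarge this and measure it.

```bash
cat > h.py <<'E'
import numpy as np, cv2
from plant import robot
def cam(n):
    c=robot.get_calibration(n); f=192/np.tan(np.radians(c["vertical_fov"]/2))
    K=np.array([[f,0,c["cx"]],[0,f,c["cy"]],[0,0,1.]]); return K,cv2.Rodrigues(c["rvec"])[0],np.array(c["tvec"])
def toworld(n,px,z):
    K,R,t=cam(n); d=R.T@np.linalg.inv(K)@[px[0],px[1],1]; o=-R.T@t
    return o+d*(z-o[2])/d[2]
def topx(n,p):
    K,R,t=cam(n); q=K@(R@np.array(p)+t); return q[:2]/q[2]
E
python3 - <<'E'
from h import *
T=cv2.imread("pics/top0.png"); S=cv2.imread("pics/scene0.png")
J=dict(blue=(280,153),pale=(347,163),red=(405,188),dark=(337,225),green=(394,255),light=(287,243),c1=(110,240),c2=(138,223),c3=(165,208),c4=(192,192))
rows=[]
def refine(I,p,thr,r=17,z=None):
    x,y=map(int,np.round(p)); P=cv2.cvtColor(I,cv2.COLOR_BGR2GRAY)[y-r:y+r+1,x-r:x+r+1]
    _,m=cv2.threshold(P,thr,255,cv2.THRESH_BINARY)
    cs,_=cv2.findContours(m,cv2.RETR_EXTERNAL,cv2.CHAIN_APPROX_NONE)
    c=cv2.convexHull(max(cs,key=cv2.contourArea)); e=cv2.minEnclosingCircle(c); M=cv2.moments(c)
    return np.array([M['m10']/M['m00']+x-r,M['m01']/M['m00']+y-r]),cv2.contourArea(c)
for k,p in J.items():
    z=.012 if k[0]=='c' and k!='cx' else .028
    a,A=refine(T,p,130); w=toworld("top",a,z)
    b,B=refine(S,topx("scene",w),130); w2=toworld("scene",b,z)
    x,y=np.round(a).astype(int)
    print(k,a.round(1),A,w.round(4),b.round(1),B,w2.round(4),"col",np.median(T[y-2:y+3,x-2:x+3].reshape(-1,3),0))
cv2.imwrite("pics/crop0.png",np.vstack([cv2.resize(T[130:280,240:440],None,fx=2.0,fy=2.0,interpolation=2),cv2.resize(S[160:290,60:260],None,fx=2.,fy=2.,interpolation=2)]))
E
```

```text
blue [280.3 154.1] 212.5 [ 0.6435 -0.0821  0.028 ] [251.2 241.1] 342.0 [ 0.6527 -0.0803  0.028 ] col [107.  23.  12.]
pale [347.1 163.3] 222.5 [ 0.62   -0.2241  0.028 ] [173.7 254.9] 382.5 [ 0.6292 -0.223   0.028 ] col [119. 166. 128.]
red [408.  189.7] 145.5 [ 0.5597 -0.3499  0.028 ] [101.1 252.2] 399.0 [ 0.5714 -0.3427  0.028 ] col [ 21.  14. 120.]
dark [336.9 225.1] 270.0 [ 0.4893 -0.1946  0.028 ] [163.5 201.9] 100.0 [ 0.4852 -0.2015  0.028 ] col [14. 26.  6.]
green [395.3 255.7] 240.0 [ 0.4232 -0.3118  0.028 ] [ 97.7 182.9] 151.5 [ 0.3745 -0.3131  0.028 ] col [26. 64. 11.]
light [286.1 243.4] 285.0 [ 0.4548 -0.0873  0.028 ] [206.  178.3] 50.0 [ 0.4488 -0.0981  0.028 ] col [ 62. 120.  51.]
c1 [109.4 239.5] 370.5 [0.4728 0.2819 0.012 ] [361.3 137.2] 340.0 [0.4305 0.3042 0.012 ] col [129. 145. 158.]
c2 [137.2 223.5] 363.0 [0.5047 0.2244 0.012 ] [349.7 163. ] 201.0 [0.5059 0.2255 0.012 ] col [129. 145. 158.]
c3 [164.7 207.6] 355.5 [0.5369 0.167  0.012 ] [334.7 177.7] 224.5 [0.5378 0.1677 0.012 ] col [129. 146. 158.]
c4 [191.8 191.9] 348.0 [0.569  0.1094 0.012 ] [318.9 193.8] 252.0 [0.5708 0.1102 0.012 ] col [129. 146. 158.]
```

View pics/crop0.png

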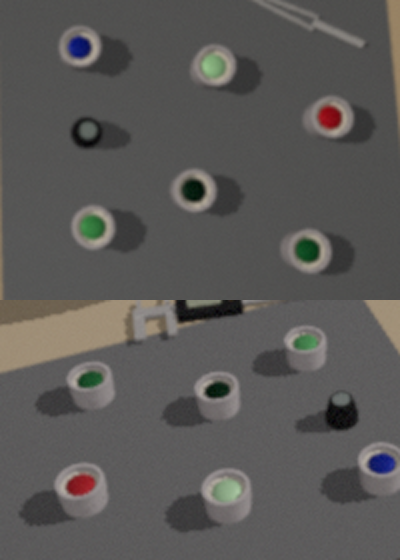

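```bash
cat >> h.py <<'E'
def hullc(I,p,thr,r=22):
    x,y=map(int,np.round(p)); P=cv2.cvtColor(I,cv2.COLOR_BGR2GRAY)[y-r:y+r+1,x-r:x+r+1]
    cs,_=cv2.findContours(cv2.threshold(P,thr,255,cv2.THRESH_BINARY)[1],cv2.RETR_EXTERNAL,cv2.CHAIN_APPROX_NONE)
    cs=[c for c in cs if cv2.contourArea(c)>60]
    c=min(cs,key=lambda c:np.hypot(*(cv2.minEnclosingCircle(c)[0]-np.array([r,r])))); c=cv2.convexHull(c); M=cv2.moments(c)
    return np.array([M['m10']/M['m00']+x-r,M['m01']/M['m00']+y-r]),M['m00']
def jar(n,I,w,z0=0,thr=95):
    """fit jar xy so the projected cylinder's hull centroid matches the image blob"""
    m,A=hullc(I,topx(n,[*w,z0+.014]),thr); w=np.array(w,float)
    a=np.linspace(0,2*np.pi,40)
    for _ in range(6):
        pts=[topx(n,[w[0]+.022*np.cos(t),w[1]+.022*np.sin(t),z0+h]) for t in a for h in(0,.028)]
        M=cv2.moments(cv2.convexHull(np.float32(pts))); c=np.array([M['m10'],M['m01']])/M['m00']
        w+=(toworld(n,m,z0+.014)-toworld(n,c,z0+.014))[:2]
    return w,A/M['m00']
E
python3 - <<'E'
from h import *
T=cv2.imread("pics/top0.png"); S=cv2.imread("pics/scene0.png")
for k,w in dict(blue=(.644,-.082),pale=(.62,-.224),red=(.56,-.345),dark=(.489,-.195),green=(.423,-.312),light=(.455,-.087)).items():
    for thr in(85,100):
        print(k,thr,*[(v[0].round(4),round(v[1],2)) for v in(jar("top",T,w,thr=thr),jar("scene",S,w,thr=thr))])
print(robot.tip_reach)
for p,y in [((.455,-.087),90),((.423,-.312),62),((.62,-.224),80),((.489,-.195),75),((.4728,.2819),119),((.569,.109),119)]:
    print(p,robot.ik([*p,.08],[180,0,y]))
E
```

```text
blue 85 (array([ 0.6499, -0.0805]), 1.01) (array([ 0.6446, -0.0808]), 3.5)
blue 100 (array([ 0.6497, -0.0809]), 0.85) (array([ 0.646 , -0.0779]), 0.92)
pale 85 (array([ 0.6251, -0.2249]), 1.0) (array([ 0.6212, -0.2234]), 3.31)Traceback (most recent call last):
  File "<stdin>", line 5, in <module>
  File "h.py", line 22, in jar
    pts=[topx(n,[w[0]+.022*np.cos(t),w[1]+.022*np.sin(t),z0+h]) for t in a for h in(0,.028)]
         ~~~~^^^^^^^^^^^^^^^^^^^^^^^^^^^^^^^^^^^^^^^^^^^^^^^^^^
  File "h.py", line 10, in topx
    K,R,t=cam(n); q=K@(R@np.array(p)+t); return q[:2]/q[2]
          ~~~^^^
  File "h.py", line 4, in cam
    c=robot.get_calibration(n); f=192/np.tan(np.radians(c["vertical_fov"]/2))
ValueError: time passes only in moves, steps and waits
```

```bash
sed -i 's/^def cam/import functools\n@functools.cache\ndef cam/' h.py
python3 - <<'E'
from h import *
T=cv2.imread("pics/top0.png"); S=cv2.imread("pics/scene0.png")
for k,w in dict(blue=(.648,-.08),pale=(.625,-.224),red=(.565,-.345),dark=(.489,-.195),green=(.423,-.312),light=(.455,-.087)).items():
    print(k,*[(thr,n,v[0].round(4),round(v[1],2)) for n,I,thr in (("top",T,85),("scene",S,100),("scene",S,110)) for v in[jar(n,I,w,thr=thr)]])
print(robot.tip_reach)
for p,y in [((.455,-.087),90),((.423,-.312),62),((.62,-.224),80),((.489,-.195),75),((.4728,.2819),119),((.569,.109),119)]:
    print(p,robot.ik([*p,.08],[180,0,y]))
E
```

```text
blue (85, 'top', array([ 0.6499, -0.0805]), 1.01) (100, 'scene', array([ 0.646 , -0.0779]), 0.92) (110, 'scene', array([ 0.6433, -0.0758]), 0.78)
pale (85, 'top', array([ 0.6251, -0.2249]), 1.0) (100, 'scene', array([ 0.6217, -0.2221]), 0.96) (110, 'scene', array([ 0.6192, -0.2209]), 0.82)
red (85, 'top', array([ 0.5652, -0.3466]), 0.99) (100, 'scene', array([ 0.5625, -0.3438]), 0.96) (110, 'scene', array([ 0.5608, -0.3431]), 0.85)
dark (85, 'top', array([ 0.4908, -0.1953]), 1.09) (100, 'scene', array([ 0.4888, -0.1925]), 0.95) (110, 'scene', array([ 0.4862, -0.191 ]), 0.79)
green (85, 'top', array([ 0.4245, -0.3109]), 1.03) (100, 'scene', array([ 0.4233, -0.3084]), 0.97) (110, 'scene', array([ 0.4216, -0.3072]), 0.83)
light (85, 'top', array([ 0.4506, -0.0723]), 3.2) (100, 'scene', array([ 0.4535, -0.0847]), 0.96) (110, 'scene', array([ 0.4513, -0.0826]), 0.78)
0.0726
(0.455, -0.087) [-27.07108634 -13.60396331 -36.74997481  66.8539885    0.
  62.92891366]
(0.423, -0.312) [-50.6865497   -1.94934175 -26.11111563  65.83822612   0.
  67.3134503 ]
(0.62, -0.224) [-31.20220266  20.57425729  -1.25984059  68.16590212   0.
  68.79779734]
(0.489, -0.195) [-35.99228836  -1.80203647 -25.96693086  65.83510562   0.
  69.00771164]
(0.4728, 0.2819) [ 17.18738471   2.39663865 -21.75415901  65.84920234   0.
  78.18738471]
(0.569, 0.109) [ -2.08203277   7.31419022 -16.56754477  66.11826501   0.
  58.91796723]
```

```bash
cat >> h.py <<'E'
C=[(.4735,.282),(.5052,.2248),(.5373,.1673),(.5696,.1098)]
def pick(p):
    robot.move_pose([*p,.15],[180,0,135]); robot.line_to([*p,.0785],vel=.12,guard=15); robot.set_gripper(.03)
    o=robot.observe(); robot.line_to([*p,.15],vel=.15); print("grip",o["gripper_width"],o["gripper_force"],o["tool_pos"])
def place(c):
    robot.move_pose([*c,.15],[180,0,119]); g=robot.line_to([*c,.0915],vel=.1,guard=8)
    robot.set_gripper(.075); robot.line_to([*c,.17],vel=.2); print("placed",g,robot.observe()["time"])
E
python3 - <<'E'
from h import *
pick((.6238,-.224)); place(C[0])
cv2.imwrite("pics/top1.png",robot.grab_frame("top")); 
E
```

```text
grip 0.04248651604906697 61.1083710193634 [ 0.62441746 -0.22432086  0.07965187]
placed True 7.4417
```

View pics/top1.png

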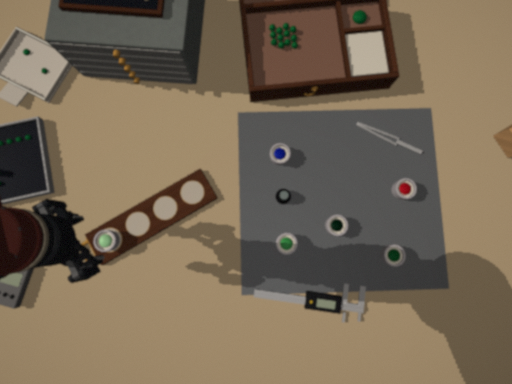

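The pale jar stands on circle 1 at about (106,240), though the guard tripped, possibly early. I'll do the next ones with a firmer guard and log the height.

```bash
sed -i 's/guard=8)/guard=15); print(robot.observe()["tool_pos"])/' h.py
python3 - <<'E'
from h import *
pick((.4548,-.0865)); place(C[1])
pick((.424,-.310)); place(C[2])
pick((.490,-.1945)); place(C[3])
robot.move_pose([.40,-.30,.3],[180,0,135])
T=robot.grab_frame("top");S=robot.grab_frame("scene");cv2.imwrite("pics/top2.png",T);cv2.imwrite("pics/scene2.png",S)
cv2.imwrite("pics/v2.png",np.hstack([cv2.resize(T[150:290,70:240],None,fx=2.3,fy=2.3,interpolation=2),cv2.resize(S[110:250,280:450],None,fx=2.3,fy=2.3,interpolation=2)]))
for c in C: print(c,jar("top",T,c,.012,125)[0].round(4),jar("scene",S,c,.012,125)[0].round(4))
E
```

```text
grip 0.04205056494870651 60.71783781051636 [ 0.45551982 -0.08684785  0.07973598]
[0.50345361 0.22376793 0.0899952 ]
placed True 13.4083
grip 0.04193021435494048 60.6981897354126 [ 0.42452973 -0.31061667  0.07977339]
[0.53621564 0.16684178 0.0899363 ]
placed True 20.5083
grip 0.042087036024584246 60.67043423652649 [ 0.49069476 -0.19495137  0.07978677]
[0.56851006 0.10919339 0.08989938]
placed True 26.4417
(0.4735, 0.282) [0.4732 0.2809] [0.4676 0.2883]
(0.5052, 0.2248) [0.5048 0.2202] [0.5166 0.2292]
(0.5373, 0.1673) [0.5369 0.1621] [0.5004 0.1592]
(0.5696, 0.1098) [0.5668 0.1057] [0.5808 0.1159]
```

View pics/v2.png

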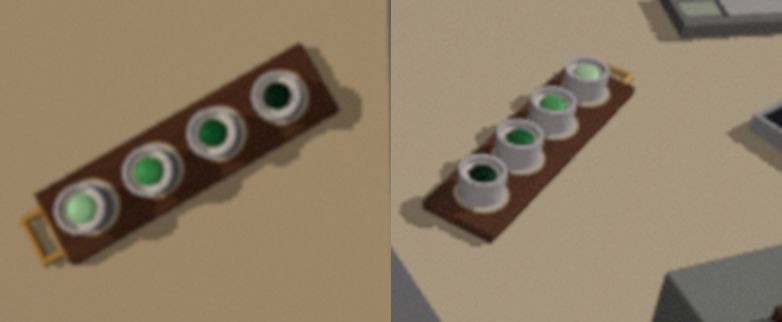

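View pics/scene2.png

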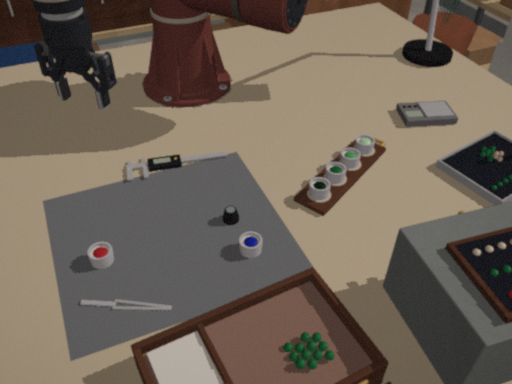

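The four green jars stand in order on the tray, and red (101,255) and blue (251,243) haven't moved. I'll check the centring from the stones, which the felt can't bias.

```bash
python3 - <<'E'
from h import *
def stone(n,I,w,z):
    q=topx(n,[*w,z]); x,y=np.round(q).astype(int); r=6 if n=="top" else 5
    P=I[y-r:y+r+1,x-r:x+r+1].astype(float); m=np.clip((P[...,2].max()-P[...,2])/np.ptp(P[...,2])-.4,0,None) # red channel dark on stone
    Y,X=np.mgrid[-r:r+1,-r:r+1]; m[np.hypot(X,Y)>r]=0
    return toworld(n,[x+(m*X).sum()/m.sum(),y+(m*Y).sum()/m.sum()],z)[:2]
T0,S0,T,S=[cv2.imread(f"pics/{a}.png") for a in("top0","scene0","top2","scene2")]
st=[(.6238,-.224),(.4548,-.0865),(.424,-.31),(.49,-.1945)]
for c,s in zip(C,st):
    for n,a,b in(("top",T0,T),("scene",S0,S)):
        w0=s;w=c
        for _ in range(4): w0=stone(n,a,w0,.027); w=stone(n,b,w,.039)
        print(n,"start-est mm",((w0-s)*1e3).round(1),"placed-circle mm",((w-c)*1e3).round(1))
print(robot.observe()["time"])
E
```

```text
top start-est mm [-2.9 -3.8] placed-circle mm [-2.  -8.7]
scene start-est mm [ 2.3 -7.3] placed-circle mm [-5.1 -2.7]
top start-est mm [ 0.6 -1.2] placed-circle mm [-2.6 -3.7]
scene start-est mm [ 5.4 -2.8] placed-circle mm [ 1.7 -4.2]
top start-est mm [1.  1.3] placed-circle mm [-2. -2.]
scene start-est mm [ 6.3 -0.4] placed-circle mm [ 3.1 -2.1]
top start-est mm [0.1 0.9] placed-circle mm [-2.4 -1.4]
scene start-est mm [ 5.7 -0.8] placed-circle mm [ 3.1 -1.9]
28.2333
```

```bash
python3 - <<'E'
from h import *
out=[]
for n in("top","scene"):
    I=cv2.imread(f"pics/{n}2.png"); k=10 if n=="top" else 12
    u=topx(n,[*((np.array(C[0])+C[1])/2),.03]); h=390/k/2
    M=np.array([[k,0,-k*(u[0]-h)],[0,k,-k*(u[1]-h*1.3)]]); V=cv2.warpAffine(I,M,(390,507),flags=2)
    for c in C[:2]:
        for z,r,col in((.012,.0245,(0,255,255)),(.040,.022,(255,0,255))):
            a=np.linspace(0,6.283,60); p=np.array([M@[*topx(n,[c[0]+r*np.cos(t),c[1]+r*np.sin(t),z]),1] for t in a])
            cv2.polylines(V,[p.astype(np.int32)],True,col,1)
    out.append(V)
cv2.imwrite("pics/ov.png",np.hstack(out))
E
```

```text
(no output)
```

View pics/ov.png

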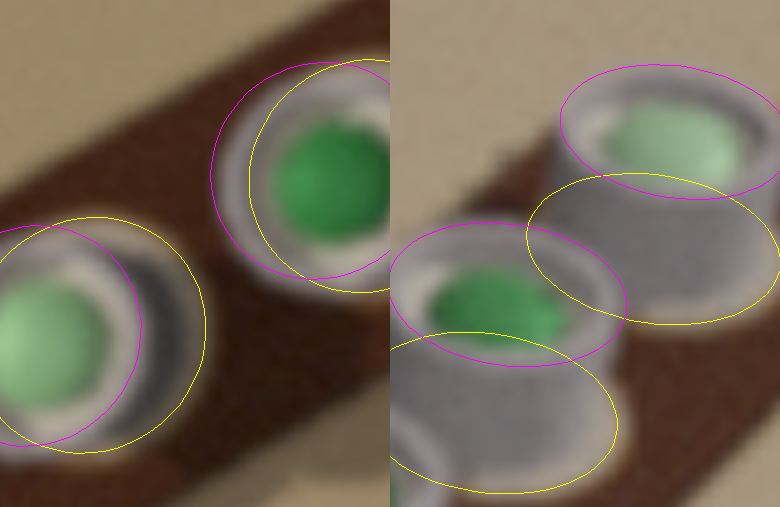

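In the overlay, the pale and light jar rims (pixel scale 10–12x) sit within about 4 mm of the ideal outlines, well inside the 12 mm tolerance. Handing in.

```bash
python3 -c "
from plant import robot
print(robot.job_done())"
```

```text
the job is handed in; nothing more can be done
None
```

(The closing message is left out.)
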